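# Pin the inspection camera's swing arm over the board

### The arm

A 6-joint arm with a two-finger parallel gripper is mounted at the origin on the work surface. World frame = base frame: x ahead of the robot, y to its left, z up, the work surface at z = 0. Lengths are in mm, angles in rad, forces in N, time in s.
With the tool pointing down it reaches from about 350 to 875 mm from the base axis. Payload 4.2 kg.
Tool frame: the origin (TCP) lies midway between the tips of the shut fingers; the grasp point (between the pads) lies 19 mm behind it (arm.grasp_offset is the distance from the TCP to the grasp point, in mm); z points along the fingers, y is the line along which they close (so a half turn about z gives the same grasp; the last joint's range is limited). The gripper opens to 85 mm and grips with 20 to 120 N. Pads are 22 mm wide; open, the fingers measure 114 mm over their backs; the gripper's body (76 mm by 85 mm) begins 54 mm behind the grasp point. The pads swing forward as they close: fully open they stand 13 mm farther back than shut.
Start: joints at [-0.929, 0.385, 0.008, 0, -1.194, -0.259], TCP at [233.463, -579.736, 208.912] pointing down, gripper open.
Joint ranges: [-3.14, 3.14], [-1.21, 2.06], [-1.07, 1.41], [-3.16, 2.05], [-2.99, -0.16], [-3.1, 3.1]. Speed limits (rad/s): [2.79, 2.79, 3.14, 3.14, 3.14, 3.14].

### API

Orientations are given as a unit quaternion [x, y, z, w].
In Python, from bench import arm gives the robot as it stands. The module is installed in compiled form; this text tells all that it offers.
- The arm moves only by the tool servo_tool, never from a script. Its argument "increments" is a list of rows, each a list of 7 numbers: the opening, from 0 (shut) to 1 (fully open), then the shift along the tool's x, y, z in m, then the turn, a rotation vector about the tool's x, y, z in degrees. In form: [[grip, x, y, z, ax, ay, az], ...]. A call has 1 to 12 rows; each row is the pose to reach, as a shift and turn from the pose commanded when the call began, along the tool's axes at that moment; what a row does not reach only later rows make up. A row lasts 1/8 s, in which the tool goes at most 62.5 mm and 10.7 degrees, less where a joint would pass 70% of its speed; a pose out of reach is approached as far as the arm can. A call with a gripper value outside its range is refused whole. The fingers move at their own pace and stop on an object; the grip force is fixed at half the most. Time passes only in rows, so rows that repeat a pose let the fingers close. It gives the time, the measured TCP pose, the force, the opening and the grip force at its end, in the units of the state.
- arm.read_state(): the state, without advancing time (a new reading comes with each control period).
- arm.get_image(name): name is "scene" or "top"; returns a dict with "color" (420x560x3 uint8, red, green, blue), "fx", "fy", "cx", "cy" (pixels), "rvec" (rotation vector, rad) and "tvec" (3), from world to camera coordinates, as OpenCV has them. Camera axes: x right, y down, z forward; pixel columns grow to the right and rows downward; lengths in mm; the calibration is good to about 2 mm. A picture is of the moment at which its call begins. There is no depth.
- arm.job_done(): hands the job in; it is judged then, once.
Trained networks look in the newest picture that a camera, given by its name, has taken for a name from the list of things; names that differ only in an ending like _2 or _b are one class to them, and where a whole thing is asked for, a point or a joint stands for the part that bears it (a point fixed in the world has none). Each returns a list of dicts, best first, with "p" (0 to 1); they miss things now and then, are a little off and sometimes report something else, mostly with a low value. They report only what shows in the picture. A call takes as long as a camera call.
- arm.look_for(camera, thing): "box" ([centre column, centre row, width, height] in pixels, round what is visible of it).
- arm.spot_point(camera, thing): "centre" ([column, row] in pixels: a listed point, or the origin of a listed thing).
The state is a dict: "clock": time; "joints": joint angles; "joint_vel": joint speeds; "joint_efforts": joint torques, N m; "position": TCP position; "ee_rot": TCP orientation; "contact_force": force on the tool from outside, world axes, zero at the start; "wrist_torque": the same for the moment, N m; "gripper_width": finger opening in mm; "grasp_force": force on a finger pad.
Only numpy, scipy, OpenCV 4.12 (cv2) and the standard library are available. Lean on these libraries where they do the work, as an engineer would, in place of code of your own. Each camera call takes 0.05 s, during which the arm holds its last target. There are 200 camera calls.

### The job

Swing the arm of the inspection camera stand fully home by its black knob, so that its bushing stands over the lower bushing. Then take the longer of the two pins out of the drilled block, thread it down through the upper and then the lower bushing, and finish still holding it there, its tip showing in the gap under the lower bushing but clear of the base plate, ready for someone to tighten it. Leave the shorter pin and the other things on the bench where they are.

Things in the scene. Friction and masses are not known exactly. Their poses are not given: they have to be found in the camera images.
- stand: Fixed camera stand: grey base plate 330 x 100 x 10 mm, an upright steel pivot post (26 mm diameter, top at 128 mm) and a fixed aluminium ear from the post towards -x of this frame, under the swing arm, carrying the lower brass bushing. A green circuit board lies on the +x half. Origin: post axis at the bench surface; x along the plate (its -x end about faces the robot), z up.
- pivot (a point): Top centre of the pivot post, 128 mm above the bench: the vertical axis about which the swing arm turns.
- swing_arm (a joint): Swing arm's angle, rad: 0 = home at its stop, along -x of the stand right above the ear, bushings in line; grows to 1.3 as it swings out clockwise from above (knob to the stand's +y). Stays where left, about 1 N at the knob to move. Aluminium bar 22 mm wide, z 88 to 100 mm; its tail beyond the post carries a camera barrel (36 mm diameter, 54 mm light ring, top at 135 mm).
- swing_knob (a point): Centre of the top of the arm's upright black knob: a cylinder 16 mm diameter, 40 mm tall, standing on the arm (z from 100 to 140 mm) 157 mm from the pivot axis, 37 mm beyond the upper bushing.
- upper_bush (a point): Centre of the mouth of the upper brass bushing on the swing arm, 112 mm above the bench and 120 mm from the pivot axis. Vertical bore 15 mm in diameter, straight for the lower 16 mm and flaring to 23 mm at the mouth over the top 8 mm; outside 31 mm at the mouth. Bushing 24 mm high, underside at 88 mm.
- lower_bush (a point): Centre of the mouth of the lower brass bushing on the fixed ear, same shape as the upper: mouth 64 mm above the bench, underside at 40 mm, open below; the base plate's top is at 10 mm, so a gap of 30 mm is left under it.
- rack: Fixed aluminium block 60 x 150 x 50 mm (x, y, z of its frame) with two upright holes 13.5 mm in diameter, 45 mm deep (floor 5 mm above the bench), at y = -40 and +40 mm, x = 0. A pin stands upright in each; which is in which varies. Origin: centre of its underside.
- pin: The longer steel pin, upright in one of the block's holes: shaft 12 mm in diameter and 120 mm long with a slightly tapered tip (9 mm), then a dark round head 22 mm in diameter and 36 mm tall; 156 mm in all, about 0.18 kg. Origin: centre of its tip (foot); z points up to the head.
- pin_head (a point): Centre of the longer pin's head, 138 mm above its tip.
- short_pin: The shorter pin, not for this job: same but with a shaft of 85 mm (121 mm in all), so its head stands 35 mm lower. Origin: centre of its tip. Leave it.
- drive: Disk drive lying on the bench, 147 x 100 x 24 mm; origin centre of underside. Leave it.
- meter: Yellow and black multimeter lying on the bench, 70 x 140 x 36 mm; origin centre of underside. Leave it.
- parts_tray: White divided parts tray, 100 x 140 x 30 mm; origin centre of underside. Leave it.

How it is judged (in metres and radians):
On the way, in this order (a step that is already met when the one before it is completed fails the run):
1. the arm is swung home against its stop (value of joint swing_arm below 0.03 rad and velocity of joint swing_arm between -0.05 and 0.05 rad/s), for 0.2 s.
2. the long pin has entered the upper bushing from above (z of pin in the frame of upper_bush below -0.01 m and horizontal distance between pin and upper_bush below 0.008 m and z of pin_head in the frame of upper_bush above 0.01 m and angle between pin's own z axis and vertical below 0.15 rad), for 0.05 s.
At the end, for the whole second after the job is handed in: Arm home (below 0.03 rad); long pin upright (0.08 rad) and still through both bushings, tip within 6 mm of the lower axis, head within 10 mm of the upper, tip 12 to 37 mm above the bench; fingers gripping it (over 1 N); short pin, drive, meter and tray within 30 mm of their starts (value of joint swing_arm below 0.03 rad and horizontal distance between pin and lower_bush below 0.006 m and horizontal distance between pin_head and upper_bush below 0.01 m and angle between pin's own z axis and vertical below 0.08 rad and z of pin in the frame of stand between 0.012 and 0.037 m and contact force between the fingers and pin above 1 N and linear speed of pin below 0.02 m/s and distance of each of short_pin, drive, meter, parts_tray from where it was at the start of the episode below 0.03 m); the arm keeps its last pose, push and grip.
It fails at once if the short pin, drive, meter or parts tray is shifted by more than 30 mm (distance of any of short_pin, drive, meter, parts_tray from where it was at the start of the episode above 0.03 m).
It also fails if it takes over 64 s, if anything falls off the work surface, if the arm or the gripper's body presses on something with over 40 N, if the wrist force passes 120 N, or if a joint passes its speed limit or range.

## Working session

There is one attempt and no reset: what is moved stays moved. The work goes in short steps, Python scripts to look and compute and a tool call to move; the robot and the scene stay as the last step left them, time stands still between calls to the robot, and variables do not carry over. Pictures are saved under pics/ and viewed, at most 10 in all, crops included, and the job is handed in when it is done.

Besides the shell and the picture viewer there is one more tool, called after "Call:" as name(argument=value, ...), one argument or row to a line, values as JSON. servo_tool: Moves the arm, as the interface text tells. Its arguments: {"type":"object","properties":{"increments":{"type":"array","items":{"type":"array","items":{"type":"number"}}}},"required":["increments"]}

```bash
mkdir -p pics
cat > h.py <<'E'
from bench import arm
import numpy as np, cv2
from scipy.spatial.transform import Rotation as R
def cam(im):
    K=np.array([[im["fx"],0,im["cx"]],[0,im["fy"],im["cy"]],[0,0,1]],float)
    return K,cv2.Rodrigues(np.array(im["rvec"],float))[0],np.array(im["tvec"],float).ravel()
def ray(im,px):
    K,Rm,t=cam(im); return -Rm.T@t, Rm.T@np.linalg.solve(K,[px[0],px[1],1])
def at_z(im,px,z):
    c,d=ray(im,px); return c+d*(z-c[2])/d[2]
def tri(rays):
    A=0;b=0
    for c,d in rays:
        d=d/np.linalg.norm(d);P=np.eye(3)-np.outer(d,d);A=A+P;b=b+P@c
    return np.linalg.solve(A,b)
def proj(im,p):
    K,Rm,t=cam(im); q=K@(Rm@np.array(p,float)+t); return q[:2]/q[2]
E
python3 - <<'E'
from h import *
ims={c:arm.get_image(c) for c in("scene","top")}
cv2.imwrite("pics/a.png",cv2.cvtColor(np.vstack([ims[c]["color"] for c in ims])[:, :],cv2.COLOR_RGB2BGR)) if 0 else None
for c in ims: cv2.imwrite(f"pics/{c}0.png",cv2.cvtColor(ims[c]["color"],cv2.COLOR_RGB2BGR))
Z=dict(pivot=128,swing_knob=140,upper_bush=112,lower_bush=64,rack=0,pin_head=None,pin=5,short_pin=5,stand=0)
for n,z in Z.items():
    rr=[]
    for c in ims:
        r=arm.spot_point(c,n)
        for k in r[:2]:
            print(n,c,round(k["p"],2),np.round(k["centre"],1), None if z is None else np.round(at_z(ims[c],k["centre"],z),1))
        if r: rr.append(ray(ims[c],r[0]["centre"]))
    if len(rr)==2: print("  tri",np.round(tri(rr),1))
for n in("drive","meter","parts_tray"):
    r=arm.spot_point("top",n)
    if r: print(n,round(r[0]["p"],2),np.round(at_z(ims["top"],r[0]["centre"],0)))
print(arm.read_state())
E
```

```text
pivot scene 0.59 [308.7 243. ] [672.4  58.6 128. ]
pivot top 0.85 [268.5 140. ] [683.6  63.  128. ]
  tri [678.9  59.2 137.5]
swing_knob scene 0.98 [332.6 185.3] [560.6 169.8 140. ]
swing_knob top 0.59 [222.2 188.3] [559.4 168.9 140. ]
swing_knob top 0.22 [271.7 161.2] [627.   54.3 140. ]
  tri [559.8 169.6 139.1]
upper_bush scene 0.92 [324.5 206.1] [587.5 138.7 112. ]
upper_bush top 0.84 [232.9 181.1] [584.  147.2 112. ]
upper_bush top 0.56 [173.6 265.5] [380.4 278.  112. ]
  tri [584.2 144.6 106.2]
lower_bush scene 0.86 [297.5 214.9] [553.7  90.   64. ]
lower_bush top 0.76 [258.9 196.4] [557.6  85.7  64. ]
lower_bush top 0.28 [269.4 140.9] [703.3  61.9  64. ]
  tri [556.9  86.8  69.3]
rack scene 0.96 [134.8 249.8] [ 454.4 -281.8    0. ]
rack top 0.72 [398.6 243.8] [ 450.8 -277.5    0. ]
  tri [ 451.1 -280.6   -5.4]
pin_head scene 0.69 [311.1 245. ] None
pin_head scene 0.64 [134.3 204.2] None
pin_head top 0.42 [399.3 242.3] None
  tri [558.4 -86.1 160. ]
pin scene 0.55 [149.3 237.4] [ 436.8 -241.9    5. ]
pin top 0.65 [386.1 253.2] [ 425.5 -243.     5. ]
  tri [ 427.  -243.9   -6.9]
[... 457 characters left out ...]
1,  3.84716031e-01,  7.91213033e-03,  2.04311387e-05,
       -1.19398260e+00, -2.58571300e-01]), 'joint_vel': array([-2.52339593e-04, -3.41955596e-04,  2.13738911e-03,  6.08726835e-04,
       -4.17106999e-05, -8.23795435e-04]), 'joint_efforts': array([-1.97459876e-04, -3.92100549e+01,  1.88614726e+01,  4.19041157e+00,
       -3.57006838e-04, -1.21551921e-05]), 'position': array([ 233.47084465, -579.74866071,  208.91018354]), 'ee_rot': array([-1.90253516e-01,  9.81734995e-01, -8.55737373e-06, -6.41545553e-06]), 'contact_force': array([-0.4848822 ,  0.5207971 , -0.00308189]), 'wrist_torque': array([-0.03937935,  0.03024694, -0.02578576]), 'grasp_force': 0.0, 'gripper_width': 85.57496078649284}
```

View pics/scene0.png

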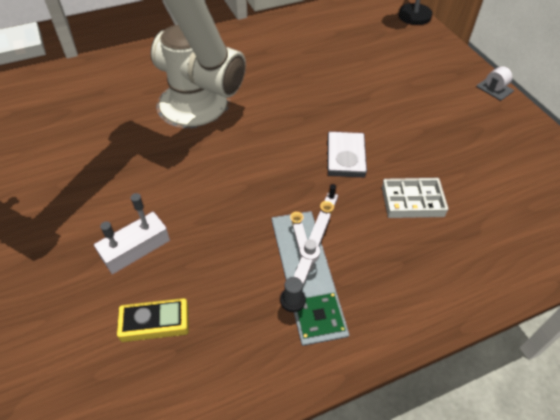

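View pics/top0.png

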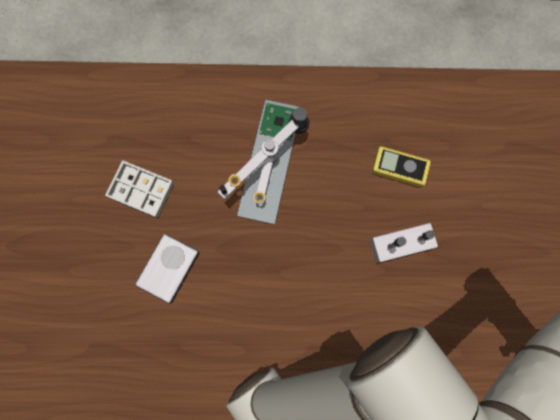

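The stand is centre-right in the scene picture, with the knob at (332,188) and the bushings at (326,206) and (297,217). In the rack, the taller pin's head is at (137,203), towards +y, and the short one's is at (108,230). I'll refine these with a model fit.

```bash
cat > fit.py <<'E'
from h import *
from scipy.optimize import least_squares
def fit(n=3):
    obs=[]
    for _ in range(n):
        for c in("scene","top"):
            im=arm.get_image(c)
            for t in("pivot","swing_knob","upper_bush","lower_bush","stand","rack","pin","short_pin","pin_head"):
                for k in arm.spot_point(c,t): obs.append((im,c,t,np.array(k["centre"]),k["p"]))
    def pts(v):
        px,py,yaw,a,rx,ry,ryaw=v
        d=lambda ang,r,z:[px+r*np.cos(ang),py+r*np.sin(ang),z]
        h=lambda s,z:[rx-s*40*np.sin(ryaw),ry+s*40*np.cos(ryaw),z]
        b=yaw+np.pi
        return dict(pivot=[px,py,128],stand=[px,py,0],lower_bush=d(b,120,64),upper_bush=d(b-a,120,112),
          swing_knob=d(b-a,157,140),rack=[rx,ry,0],pin=h(1,5),short_pin=h(-1,5),pin_head=h(1,143))
    def res(v):
        P=pts(v); return np.concatenate([np.sqrt(p)*(proj(im,P[t])-px) for im,c,t,px,p in obs])
    s=least_squares(res,[678,60,-.22,.5,452,-279,-.2],loss="soft_l1",f_scale=1.5,x_scale=[10,10,.1,.1,10,10,.1])
    return s.x,pts(s.x),obs
if __name__=="__main__":
    v,P,obs=fit()
    print(np.round(v,3))
    for k in P: print(k,np.round(P[k],1))
    seen=set()
    for im,c,t,px,p in obs:
        print(c,t,round(p,2),np.round(px-proj(im,P[t]),1)) if (c,t,round(p,2)) not in seen else 0
        seen.add((c,t,round(p,2)))
    tiles=[]
    for c,bx in(("scene",[(250,170,110,150),(90,180,90,100)]),("top",[(200,95,120,130),(360,210,90,60)])):
        im=arm.get_image(c); I=cv2.cvtColor(im["color"],cv2.COLOR_RGB2BGR); I=cv2.resize(I,None,fx=4,fy=4,interpolation=cv2.INTER_CUBIC)
        for t in P:
            q=proj(im,P[t])*4+2; cv2.circle(I,tuple(int(x) for x in q),3,(255,0,255),-1)
        row=[cv2.resize(I[y*4:(y+h)*4,x*4:(x+w)*4],(390,290)) if 0 else I[y*4:(y+h)*4,x*4:(x+w)*4] for x,y,w,h in bx]
        H=300; tiles.append(np.hstack([cv2.resize(r,(400,int(r.shape[0]*400/r.shape[1])))[:H] if r.shape[0]*400/r.shape[1]>=H else cv2.copyMakeBorder(cv2.resize(r,(400,int(r.shape[0]*400/r.shape[1]))),0,H-int(r.shape[0]*400/r.shape[1]),0,0,0) for r in row]))
    cv2.imwrite("pics/fit0.png",np.vstack(tiles))
E
python3 fit.py
```

```text
[ 6.71800e+02  6.04980e+01 -1.61000e-01  6.00000e-01  4.50089e+02
 -2.81172e+02  2.88000e-01]
pivot [671.8  60.5 128. ]
stand [671.8  60.5   0. ]
lower_bush [553.4  79.8  64. ]
upper_bush [584.9 143.3 112. ]
swing_knob [558.1 168.8 140. ]
rack [ 450.1 -281.2    0. ]
pin [ 438.7 -242.8    5. ]
short_pin [ 461.4 -319.5    5. ]
pin_head [ 438.7 -242.8  143. ]
scene pivot 0.66 [0.7 1. ]
scene swing_knob 0.97 [ 3.1 -0.5]
scene upper_bush 0.74 [-1.7  1.3]
scene lower_bush 0.76 [-1.4 -2.9]
scene lower_bush 0.52 [-141.   104.6]
scene stand 0.76 [ 0.5 -1.3]
scene stand 0.45 [ 17.5 -66.1]
scene rack 0.73 [-1.4  2.1]
scene rack 0.6 [191.2 -43. ]
scene pin 0.78 [ 0.7 -2.2]
scene pin 0.58 [185.7 -52.1]
scene short_pin 0.6 [-1.6 -0.6]
scene pin_head 0.86 [-1.1  5.3]
top pivot 0.95 [-3.1 -4.8]
top pivot 0.26 [129.9  96.3]
top swing_knob 0.79 [ 1.7 -1.5]
top upper_bush 0.77 [0.4 1.6]
top stand 0.81 [ 1.2 -0.6]
top stand 0.36 [116.9  90.5]
top rack 0.95 [-1.9  1.1]
top rack 0.59 [-257.  -60.]
top pin 0.62 [0.4 4.5]
top short_pin 0.53 [-4.7  0.3]
top pin_head 0.72 [0.7 1. ]
scene pivot 0.72 [1.  0.2]

[... 547 characters left out ...]
.67 [ 0.2 -0.9]
top rack 0.98 [-3.9  1.4]
top short_pin 0.55 [-1.1  0.7]
top pin_head 0.65 [-0.6  0.1]
scene pivot 0.95 [-0.6 -0.5]
scene swing_knob 0.6 [ 0.7 -0.6]
scene upper_bush 0.77 [ 0.7 -1. ]
scene upper_bush 0.35 [-191.4   47.1]
scene lower_bush 0.65 [ 32.2 -11.5]
scene stand 0.91 [-0.7 -2.4]
scene rack 0.8 [0.  1.8]
scene pin 0.52 [ 3.5 -0.6]
scene short_pin 0.77 [-2.1  1. ]
scene pin_head 0.72 [-2.9  5.1]
top pivot 0.82 [ 0.5 -6.3]
top swing_knob 0.98 [ 0.2 -1.4]
top upper_bush 0.74 [-1.3 -1.1]
top lower_bush 0.84 [-2.3 -0.9]
top stand 0.83 [-3.9 -0.5]
top rack 0.63 [0.9 1.5]
top rack 0.52 [-0.2 -3.2]
top pin 0.68 [1.6 2.2]
top short_pin 0.64 [-3.7  2.6]
top pin_head 0.57 [1.2 0. ]
```

View pics/fit0.png

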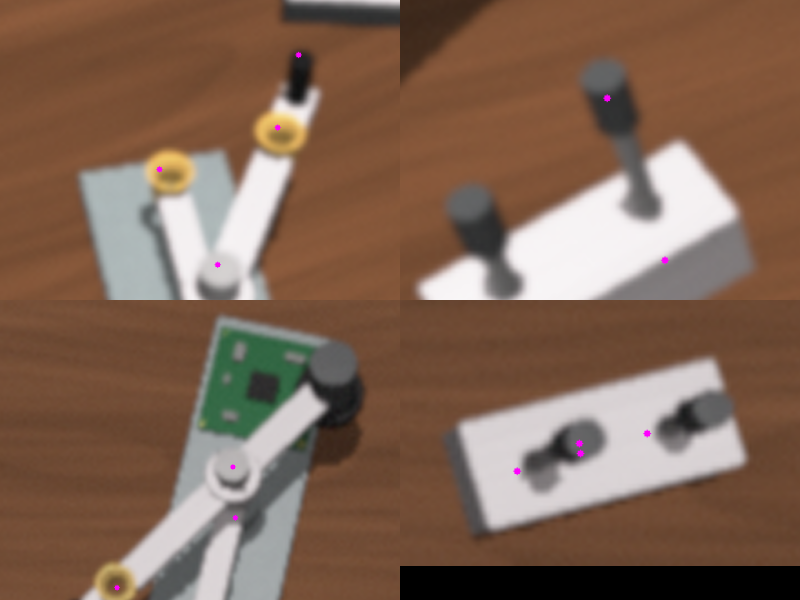

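Run:
```python
from h import *
S=arm.get_image("scene");T=arm.get_image("top")
pk=[("lower",S,(296.6,216),64),("upper",S,(326.8,205.6),112),("knob",S,(332.3,185.3),140),("pivot",S,(310,242.9),128),
("headtop",S,(135.9,195.9),161),("hole",S,(144,225.6),50),("pivot",T,(269.1,142.5),128),("upper",T,(234.,178.8),112),("headtop",T,(400.9,240.8),161),("hole",T,(391,248.2),50)]
for n,im,p,z in pk: print(n,np.round(at_z(im,p,z),1))
# brass segmentation
for im,c in((S,"scene"),(T,"top")):
    hsv=cv2.cvtColor(im["color"],cv2.COLOR_RGB2HSV)
    m=cv2.inRange(hsv,(14,110,140),(28,255,255))
    n,l,s,ct=cv2.connectedComponentsWithStats(m)
    for i in range(1,n):
        if 15<s[i,4]<400: print(c,s[i],np.round(ct[i],1),np.round(at_z(im,ct[i],112),0),np.round(at_z(im,ct[i],64),0))
for im in(S,T): print(np.round(ray(im,(280,210))[0]))
```

```text
lower [555.8  86.8  64. ]
upper [588.2 144.1 112. ]
knob [560.4 169.2 140. ]
pivot [673.2  61.2 128. ]
headtop [ 438.7 -239.4  161. ]
hole [ 433.7 -244.3   50. ]
pivot [677.3  61.4 128. ]
upper [589.8 144.7 112. ]
headtop [ 439.3 -240.3  161. ]
hole [ 433.8 -244.9   50. ]
scene [319 200  16  13 134] [326.1 206.3] [589. 142. 112.] [557. 162.  64.]
scene [290 210  12  13 120] [296.1 216.2] [588.  69. 112.] [556.  85.  64.]
top [228 173  13  14  79] [233.8 179.5] [588. 145. 112.] [600. 150.  64.]
top [255 193  10   9  35] [259.1 196.1] [548.  83. 112.] [558.  85.  64.]
[1170. -226.  970.]
[ 313.   42. 1204.]
```

```bash
cat >> h.py <<'E'
def inc(p,ydeg):
    "tool-frame shift (m) and turn (deg) from the measured pose to TCP p, tool down, tool y at world angle ydeg"
    s=arm.read_state(); Rc=R.from_quat(s["ee_rot"]); y=np.radians(ydeg)
    yv=np.array([np.cos(y),np.sin(y),0]); zv=np.array([0,0,-1.]); xv=np.cross(yv,zv)
    Rt=R.from_matrix(np.array([xv,yv,zv]).T)
    d=Rc.inv().apply(np.array(p,float)-s["position"])/1000
    return np.round(d,4),np.round((Rc.inv()*Rt).as_rotvec(degrees=True),2)
E
python3 -c "
from h import *
print(inc((559.9,169.4,200),226.5))"
```

```text
(array([-0.5826,  0.573 ,  0.0089]), array([  -0.  ,   -0.  , -114.57]))
```

Call:
servo_tool(
  increments=[
    [1,-0.049,0.048,0,0,0,-9.6],
    [1,-0.097,0.095,0,0,0,-19.1],
    [1,-0.146,0.143,0,0,0,-28.6],
    [1,-0.194,0.191,0,0,0,-38.2],
    [1,-0.243,0.239,0,0,0,-47.7],
    [1,-0.291,0.286,0,0,0,-57.3],
    [1,-0.34,0.334,0,0,0,-66.8],
    [1,-0.388,0.382,0,0,0,-76.4],
    [1,-0.437,0.43,0,0,0,-86],
    [1,-0.486,0.478,0,0,0,-95.5],
    [1,-0.534,0.525,0.005,0,0,-105],
    [1,-0.5826,0.573,0.0089,0,0,-114.6],
  ],
)

```text
clock: 5.85
position: [533.7, 109.9, 203.7]
ee_rot: [0.93, -0.367, 0.0, -0.0]
contact_force: [0.9, 0.2, -0.1]
gripper_width: 85.6
grasp_force: 0.0
```

```bash
python3 -c "
from h import *
s=arm.read_state();print(s['position'],s['joints'],s['clock'])
print(inc((559.9,169.4,110),226.5))"
```

```text
[533.66787817 109.86274808 203.70962455] [ 5.00842212e-01  2.52086849e-01 -1.98986100e-01  2.74810225e-04
 -1.11865154e+00  3.17300825e-01] 5.85
(array([-0.0216, -0.0613,  0.0938]), array([-0.05, -0.03,  0.38]))
```

Call:
servo_tool(
  increments=[
    [1,0,0,0,0,0,0],
    [1,0,0,0,0,0,0],
  ],
)

```text
clock: 6.1
position: [532.7, 107.8, 203.0]
ee_rot: [0.929, -0.37, -0.0, 0.0]
contact_force: [-0.2, 0.3, -0.1]
gripper_width: 85.3
grasp_force: 0.0
```

```bash
python3 -c "
from h import *
print(inc((559.9,169.4,110),226.5))"
```

```text
(array([-0.0226, -0.0635,  0.093 ]), array([0.05, 0.02, 0.04]))
```

Call:
servo_tool(
  increments=[
    [1,-0.012,-0.035,0,0,0,0],
    [1,-0.0226,-0.0635,0,0,0,0],
    [1,-0.0226,-0.0635,0.02,0,0,0],
    [1,-0.0226,-0.0635,0.045,0,0,0],
    [1,-0.0226,-0.0635,0.07,0,0,0],
    [1,-0.0226,-0.0635,0.093,0,0,0],
    [1,-0.0226,-0.0635,0.093,0,0,0],
  ],
)

```text
clock: 6.98
position: [559.0, 167.3, 109.1]
ee_rot: [0.928, -0.371, -0.001, 0.002]
contact_force: [-0.3, -0.4, 0.3]
gripper_width: 85.3
grasp_force: 0.0
```

Call:
servo_tool(
  increments=[
    [0,0,0,0,0,0,0],
    [0,0,0,0,0,0,0],
    [0,0,0,0,0,0,0],
    [0,0,0,0,0,0,0],
    [0,0,0,0,0,0,0],
    [0,0,0,0,0,0,0],
  ],
)

```text
clock: 7.72
position: [560.6, 169.6, 111.1]
ee_rot: [0.929, -0.37, 0.0, -0.0]
contact_force: [-1.5, -0.3, 4.7]
gripper_width: 12.2
grasp_force: 58.7
```

```bash
python3 -c "
from h import *
s=arm.read_state();print(s)
im=arm.get_image('scene');I=cv2.cvtColor(im['color'],cv2.COLOR_RGB2BGR)[120:320,200:400]
cv2.imwrite('pics/k.png',cv2.resize(I,(600,600),interpolation=cv2.INTER_CUBIC))
# arc increments, rotating TCP about pivot by a
P=np.array([675.3,61.2]);p=s['position'];Rc=R.from_quat(s['ee_rot'])
for a in np.linspace(0,34,13)[1:]:
    t=np.radians(a);q=P+np.array([[np.cos(t),-np.sin(t)],[np.sin(t),np.cos(t)]])@(p[:2]-P)
    print(round(a,2),np.round(Rc.inv().apply([*(q-p[:2]),0])/1000,4))
"
```

```text
{'clock': 7.725, 'joints': array([ 5.70239882e-01,  4.04698649e-01, -2.25965933e-01,  3.15057244e-04,
       -9.39080864e-01,  2.42121248e-01]), 'joint_vel': array([-2.37969192e-03,  2.82286836e-05, -8.34762339e-04, -9.06151736e-04,
       -1.84037848e-03, -1.24149946e-03]), 'joint_efforts': array([-5.10481652e-01, -3.48549271e+01,  1.52123469e+01,  3.39043401e+00,
        2.86887176e-01,  2.41270092e-03]), 'position': array([560.60689208, 169.58672896, 111.08113303]), 'ee_rot': array([ 9.28988833e-01, -3.70107357e-01,  4.09278953e-04, -3.53202422e-04]), 'contact_force': array([-1.5360839 , -0.32795411,  4.72468715]), 'wrist_torque': array([1.25912729e-01, 4.45512891e-01, 2.84826070e-05]), 'grasp_force': 58.69857609272003, 'gripper_width': 12.150454996550843}
2.83 [ 0.0002  0.0078 -0.    ]
5.67 [ 0.0008  0.0156 -0.    ]
8.5 [ 0.0018  0.0233 -0.    ]
11.33 [ 0.0031  0.031  -0.    ]
14.17 [ 0.0048  0.0386 -0.    ]
17.0 [ 0.0069  0.0461 -0.    ]
19.83 [ 0.0094  0.0535 -0.    ]
22.67 [ 0.0123  0.0608 -0.0001]
25.5 [ 0.0154  0.0679 -0.0001]
28.33 [ 0.019   0.0749 -0.0001]
31.17 [ 0.0229  0.0816 -0.0001]
34.0 [ 0.0271  0.0882 -0.0001]
```

View pics/k.png

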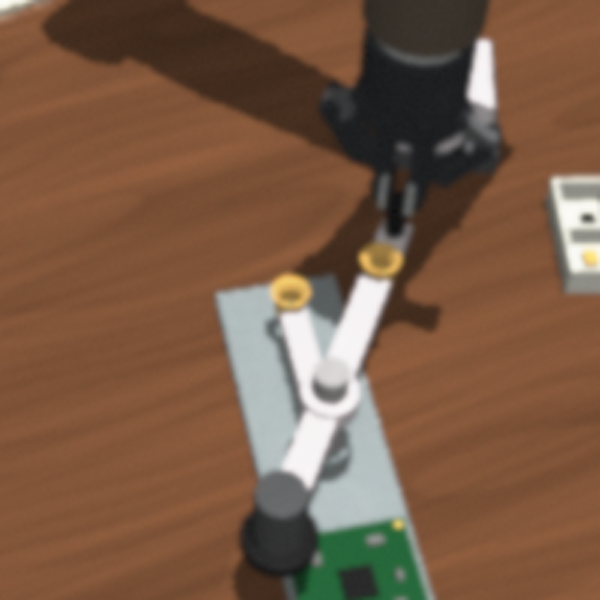

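The knob at (395,210) sits between the fingers, so it's gripped. Next I'll swing it along the arc.

Call:
servo_tool(
  increments=[
    [0,0.0002,0.0078,0,0,0,-2.83],
    [0,0.0008,0.0156,0,0,0,-5.67],
    [0,0.0018,0.0233,0,0,0,-8.5],
    [0,0.0031,0.031,0,0,0,-11.33],
    [0,0.0048,0.0386,0,0,0,-14.17],
    [0,0.0069,0.0461,0,0,0,-17],
    [0,0.0094,0.0535,0,0,0,-19.83],
    [0,0.0123,0.0608,0,0,0,-22.67],
    [0,0.0154,0.0679,0,0,0,-25.5],
    [0,0.019,0.0749,0,0,0,-28.33],
    [0,0.019,0.0749,0,0,0,-28.33],
  ],
)

```text
clock: 9.15
position: [522.7, 101.6, 111.1]
ee_rot: [0.991, -0.131, 0.0, -0.0]
contact_force: [-0.9, 0.3, 6.1]
gripper_width: 12.3
grasp_force: 58.9
```

```bash
cat > arc.py <<'E'
from h import *
s=arm.read_state();P=np.array([675.3,61.2]);p=s['position'];Rc=R.from_quat(s['ee_rot'])
v=p[:2]-P;print(p,np.linalg.norm(v),np.degrees(np.arctan2(v[1],v[0])),s['contact_force'],s['wrist_torque'])
for a in range(1,9):
    t=np.radians(a);q=P+np.array([[np.cos(t),-np.sin(t)],[np.sin(t),np.cos(t)]])@v
    print(a,np.round(Rc.inv().apply([*(q-p[:2]),0])/1000,4))
E
python3 arc.py
```

```text
[522.68876637 101.64541318 111.06475818] 157.8797646275457 165.15656750099018 [-0.91122463  0.25245097  6.07213339] [0.02043713 0.48956025 0.09603916]
1 [ 0.      0.0028 -0.    ]
2 [ 0.0001  0.0055 -0.    ]
3 [ 0.0003  0.0083 -0.    ]
4 [ 0.0004  0.011  -0.    ]
5 [ 0.0007  0.0138 -0.    ]
6 [ 0.0009  0.0165 -0.    ]
7 [ 0.0013  0.0192 -0.    ]
8 [ 0.0016  0.022  -0.    ]
```

Call:
servo_tool(
  increments=[
    [0,0,0.0028,0,0,0,-1],
    [0,0.0001,0.0055,0,0,0,-2],
    [0,0.0003,0.0083,0,0,0,-3],
    [0,0.0003,0.0097,0,0,0,-3.5],
    [0,0.0003,0.0097,0,0,0,-3.5],
  ],
)

```text
clock: 9.78
position: [520.9, 93.7, 111.1]
ee_rot: [0.995, -0.101, 0.001, -0.001]
contact_force: [-1.7, 4.4, 5.8]
gripper_width: 12.2
grasp_force: 58.9
```

```bash
python3 arc.py
```

```text
[520.89833755  93.73183028 111.06031482] 157.7916136815305 168.1020264467159 [-1.74604594  4.43003916  5.77774479] [1.29834827 0.72322702 0.04738342]
1 [ 0.      0.0028 -0.    ]
2 [ 0.0001  0.0055 -0.    ]
3 [ 0.0002  0.0083 -0.    ]
4 [ 0.0003  0.011  -0.    ]
5 [ 0.0005  0.0138 -0.    ]
6 [ 0.0008  0.0165 -0.    ]
7 [ 0.0011  0.0192 -0.    ]
8 [ 0.0014  0.022  -0.0001]
```

Call:
servo_tool(
  increments=[
    [0,0,0.0015,0,0,0,-0.5],
    [0,0,0.003,0,0,0,-1],
    [0,0,0.003,0,0,0,-1],
    [0,0,0.003,0,0,0,-1],
  ],
)

```text
clock: 10.28
position: [521.0, 93.6, 111.1]
ee_rot: [0.996, -0.093, 0.002, -0.004]
contact_force: [-4.3, 14.2, 5.3]
gripper_width: 12.2
grasp_force: 58.9
```

```bash
python3 arc.py
```

```text
[521.00926311  93.62270886 111.10658132] 157.66059602419213 168.13251949411563 [-4.27156555 14.17606542  5.28125375] [ 3.88020226  1.11662    -0.05864858]
1 [-0.      0.0028 -0.    ]
2 [-0.      0.0055 -0.    ]
3 [ 0.      0.0083 -0.0001]
4 [ 0.0001  0.011  -0.0001]
5 [ 0.0003  0.0138 -0.0001]
6 [ 0.0005  0.0165 -0.0001]
7 [ 0.0008  0.0192 -0.0001]
8 [ 0.0011  0.022  -0.0002]
```

Call:
servo_tool(
  increments=[
    [1,0,-0.003,0,0,0,0],
    [1,0,-0.004,0,0,0,0],
    [1,0,-0.004,0,0,0,0],
    [1,0,-0.004,0,0,0,0],
    [1,0,-0.004,-0.05,0,0,0],
    [1,0,-0.004,-0.1,0,0,0],
    [1,0,-0.004,-0.1,0,0,0],
  ],
)

```text
clock: 11.15
position: [523.0, 94.1, 214.9]
ee_rot: [0.996, -0.093, 0.004, -0.002]
contact_force: [0.1, -0.5, -0.2]
gripper_width: 85.4
grasp_force: 0.0
```

Run:
```python
from h import *
s=arm.read_state();print(s["position"],s["clock"])
print(inc((438,-241.5,215),196.5))
T=arm.get_image("top");S=arm.get_image("scene")
for n,z in(("swing_knob",140),("upper_bush",112)):
    for c,im in(("top",T),("scene",S)):
        for k in arm.spot_point(c,n)[:1]: print(n,c,k["p"],np.round(at_z(im,k["centre"],z),1))
```

```text
[523.01626999  94.0555112  214.93298549] 11.15
(array([-0.0217,  0.3455, -0.002 ]), array([-0.53, -0.28, 62.87]))
swing_knob top 0.8 [520.   96.4 140. ]
swing_knob scene 0.66 [518.  90. 140.]
upper_bush top 0.63 [555.4  83.7 112. ]
upper_bush scene 0.91 [562.3  80.3 112. ]
```

Call:
servo_tool(
  increments=[
    [1,-0.0022,0.0345,0,0,0,6.3],
    [1,-0.0043,0.069,0,0,0,12.6],
    [1,-0.0065,0.1035,0,0,0,18.9],
    [1,-0.0087,0.138,0,-0.2,-0.1,25.1],
    [1,-0.011,0.173,0,-0.3,-0.1,31.4],
    [1,-0.013,0.207,0,-0.3,-0.2,37.7],
    [1,-0.0152,0.242,0,-0.4,-0.2,44],
    [1,-0.0174,0.276,0,-0.4,-0.2,50.3],
    [1,-0.0195,0.311,0,-0.5,-0.3,56.6],
    [1,-0.0217,0.3455,0,-0.53,-0.28,62.87],
    [1,-0.0217,0.3455,0,-0.53,-0.28,62.87],
    [1,-0.0217,0.3455,0,-0.53,-0.28,62.87],
  ],
)

```text
clock: 12.95
position: [435.1, -241.9, 209.6]
ee_rot: [0.801, -0.598, -0.003, 0.004]
contact_force: [0.3, -0.9, 0.3]
gripper_width: 84.7
grasp_force: 0.0
```

```bash
python3 -c "
from h import *
s=arm.read_state();print(s['position'],s['joints'])
print(inc((438,-241.5,126),196.5))
im=arm.get_image('scene');I=cv2.cvtColor(im['color'],cv2.COLOR_RGB2BGR)[120:300,60:240]
cv2.imwrite('pics/p.png',cv2.resize(I,(540,540),interpolation=cv2.INTER_CUBIC))"
```

```text
[ 435.07350905 -241.88337644  209.62718744] [-0.17732939  0.17132634 -0.29140707  0.00536699 -1.11811135  0.4631996 ]
(array([ 0.0005, -0.0038,  0.0836]), array([0.64, 0.01, 0.02]))
```

View pics/p.png

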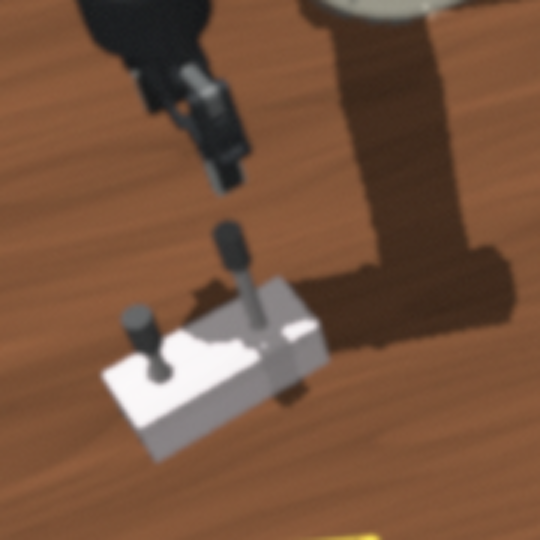

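Call:
servo_tool(
  increments=[
    [1,0.0005,-0.0038,0.01,0.64,0,0],
    [1,0.0005,-0.0038,0.03,0.64,0,0],
    [1,0.0005,-0.0038,0.05,0.64,0,0],
    [1,0.0005,-0.0038,0.07,0.64,0,0],
    [1,0.0005,-0.0038,0.085,0.64,0,0],
    [1,0.0005,-0.0038,0.085,0.64,0,0],
  ],
)

```text
clock: 13.75
position: [437.5, -240.9, 123.7]
ee_rot: [0.802, -0.598, -0.001, 0.0]
contact_force: [1.0, -0.2, 0.3]
gripper_width: 85.6
grasp_force: 0.0
```

Call:
servo_tool(
  increments=[
    [0,0,0,0,0,0,0],
    [0,0,0,0,0,0,0],
    [0,0,0,0,0,0,0],
    [0,0,0,0,0,0,0],
    [0,0,0,0,0,0,0],
  ],
)

```text
clock: 14.38
position: [438.8, -242.0, 126.0]
ee_rot: [0.801, -0.598, 0.001, -0.0]
contact_force: [-0.4, 0.6, 3.2]
gripper_width: 19.4
grasp_force: 58.6
```

```bash
python3 -c "
from h import *
s=arm.read_state();print(s['position'],s['contact_force'],s['wrist_torque'],s['ee_rot'])"
```

```text
[ 438.83842688 -242.04741593  125.97156357] [-0.43992246  0.60534034  3.16833211] [0.00467302 0.05418685 0.03031113] [ 8.01287759e-01 -5.98277401e-01  1.36834702e-03 -4.54411829e-04]
```

Call:
servo_tool(
  increments=[
    [0,0,0,-0.015,0,0,0],
    [0,0,0,-0.035,0,0,0],
    [0,0,0,-0.06,0,0,0],
    [0,0,0,-0.09,0,0,0],
    [0,0,0,-0.12,0,0,0],
    [0,0,0,-0.145,0,0,0],
    [0,0,0,-0.16,0,0,0],
    [0,0,0,-0.16,0,0,0],
  ],
)

```text
clock: 15.38
position: [438.3, -241.7, 286.1]
ee_rot: [0.801, -0.598, 0.001, -0.001]
contact_force: [0.2, 0.6, -1.4]
gripper_width: 19.3
grasp_force: 59.0
```

```bash
python3 -c "
from h import *
s=arm.read_state();print(s['position'],s['contact_force'],s['joints'])
print(inc((557,86.,286),258.1))"
```

```text
[ 438.28126702 -241.70306374  286.06096604] [ 0.16466102  0.57304757 -1.3696652 ] [-1.79215675e-01  1.20024520e-01 -1.56676572e-01 -3.09351350e-04
 -1.29107760e+00  4.67029271e-01]
(array([-0.2805, -0.2068,  0.0003]), array([ -0.11,  -0.14, -61.61]))
```

Call:
servo_tool(
  increments=[
    [0,-0.02,-0.015,0,0,0,-4.5],
    [0,-0.05,-0.037,0,0,0,-11],
    [0,-0.08,-0.059,0,0,0,-17.6],
    [0,-0.11,-0.081,0,0,0,-24.2],
    [0,-0.14,-0.103,0,0,0,-30.8],
    [0,-0.17,-0.125,0,0,0,-37.3],
    [0,-0.2,-0.147,0,0,0,-43.9],
    [0,-0.23,-0.17,0,-0.1,-0.1,-50.5],
    [0,-0.26,-0.192,0,-0.1,-0.1,-57.1],
    [0,-0.2805,-0.2068,0,-0.1,-0.1,-61.6],
    [0,-0.2805,-0.2068,0,-0.1,-0.1,-61.6],
    [0,-0.2805,-0.2068,0,-0.1,-0.1,-61.6],
  ],
)

```text
clock: 16.88
position: [556.1, 85.5, 284.2]
ee_rot: [0.995, -0.104, -0.002, 0.001]
contact_force: [-0.3, -0.1, -2.4]
gripper_width: 19.5
grasp_force: 59.0
```

```bash
cat > look.py <<'E'
from h import *
import sys
s=arm.read_state();print(s['position'],s['contact_force'],s['ee_rot'])
tl=[]
for c,(x,y,w,h) in(("scene",(250,120,100,150)),("top",(200,140,100,150))):
    im=arm.get_image(c)
    for n in("pin","pin_head","upper_bush","lower_bush"):
        for k in arm.spot_point(c,n)[:2]: print(c,n,round(k["p"],2),np.round(k["centre"],1))
    I=cv2.cvtColor(im["color"],cv2.COLOR_RGB2BGR);I=cv2.resize(I,None,fx=4,fy=4,interpolation=cv2.INTER_CUBIC)
    p=s["position"]; tip=p+[0,0,-121]
    for q,col in((tip,(255,0,255)),(tip+[0,0,120],(255,255,0)),([557.2,86,112],(0,255,0))):
        u=proj(im,q)*4+1.5; cv2.circle(I,tuple(int(v) for v in u),3,col,-1)
    tl.append(I[y*4:(y+h)*4,x*4:(x+w)*4])
cv2.imwrite("pics/%s.png"%sys.argv[1],np.hstack(tl))
E
python3 look.py ins0
```

```text
[556.08527749  85.48619378 284.18718382] [-0.30601132 -0.12707544 -2.40880005] [ 9.94564801e-01 -1.04102303e-01 -1.70367866e-03  8.15189676e-04]
scene pin 0.67 [297.3 189.3]
scene pin_head 0.69 [298.  143.6]
scene upper_bush 0.8 [298.5 202.5]
scene upper_bush 0.29 [293.5 215.1]
scene lower_bush 0.57 [293.4 184.9]
scene lower_bush 0.56 [294.9 215.2]
top pin 0.63 [258.6 188.5]
top pin_head 0.49 [254.9 171.6]
top upper_bush 0.81 [259.3 189.8]
top lower_bush 0.83 [258.4 198.3]
```

View pics/ins0.png

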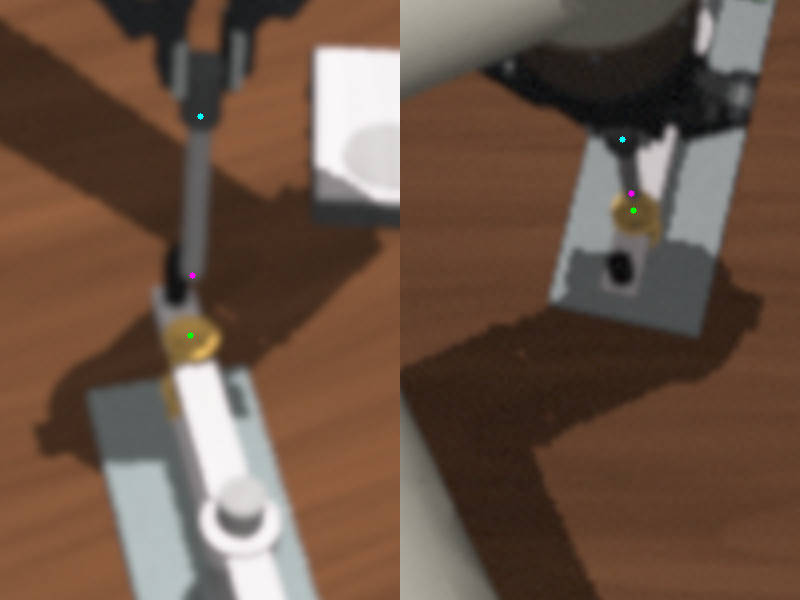

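The tip, at (195,278) in the left crop, is lined up over the brass mouth, at (192,339). The right crop (top camera) agrees. I'll descend in stages and check the force at each one.

Call:
servo_tool(
  increments=[
    [0,0,0,0.012,0,0,0],
    [0,0,0,0.026,0,0,0],
    [0,0,0,0.04,0,0,0],
    [0,0,0,0.048,0,0,0],
    [0,0,0,0.054,0,0,0],
    [0,0,0,0.06,0,0,0],
    [0,0,0,0.066,0,0,0],
    [0,0,0,0.066,0,0,0],
  ],
)

```text
clock: 18.38
position: [556.5, 85.8, 218.9]
ee_rot: [0.995, -0.104, -0.001, 0.0]
contact_force: [-0.4, 0.3, -1.4]
gripper_width: 19.2
grasp_force: 59.0
```

```bash
python3 -c "
from h import *
s=arm.read_state();print(s['position'],s['contact_force'],s['wrist_torque'],s['ee_rot'])"
```

```text
[556.46438138  85.80828487 218.89596638] [-0.40100965  0.25369947 -1.37192544] [-0.03360621 -0.01966602 -0.03911539] [ 9.94603113e-01 -1.03748090e-01 -8.97322355e-04  4.19577649e-04]
```

Call:
servo_tool(
  increments=[
    [0,0,0,0.006,0,0,0],
    [0,0,0,0.012,0,0,0],
    [0,0,0,0.018,0,0,0],
    [0,0,0,0.024,0,0,0],
    [0,0,0,0.03,0,0,0],
    [0,0,0,0.03,0,0,0],
  ],
)

```text
clock: 19.12
position: [556.3, 85.8, 188.7]
ee_rot: [0.995, -0.104, -0.001, 0.001]
contact_force: [0.2, -0.4, -1.8]
gripper_width: 19.3
grasp_force: 59.0
```

```bash
python3 look.py ins1; python3 -c "
from h import *
print(arm.read_state()['wrist_torque'])"
```

```text
[556.31502035  85.75622828 188.68484927] [ 0.20706879 -0.44503522 -1.77629401] [ 9.94601413e-01 -1.03761963e-01 -1.09791346e-03  5.27258293e-04]
scene pin_head 0.65 [296.5 175.3]
scene pin_head 0.46 [296.4 205. ]
scene upper_bush 0.61 [298.1 204.9]
scene lower_bush 0.95 [293.8 213.1]
scene lower_bush 0.4 [310.2 242.2]
top pin 0.48 [259.4 199.5]
top pin_head 0.45 [255.7 182.2]
top upper_bush 0.82 [259.1 192.2]
top lower_bush 0.98 [260.1 196.8]
top lower_bush 0.19 [253.8 206.2]
[-0.00202617  0.01303052  0.02075918]
```

View pics/ins1.png

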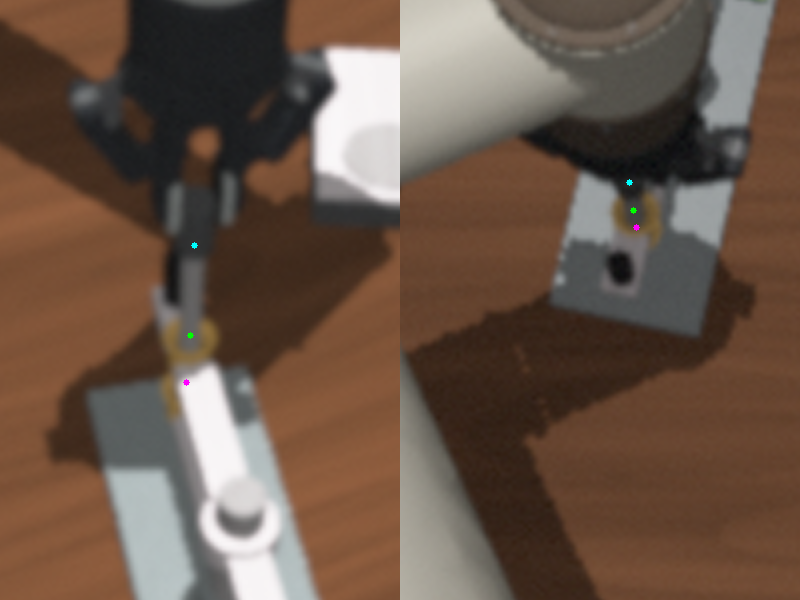

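The pin is through the upper bushing at (190,338) with no side load. On to the lower one.

Call:
servo_tool(
  increments=[
    [0,0,0,0.004,0,0,0],
    [0,0,0,0.008,0,0,0],
    [0,0,0,0.012,0,0,0],
    [0,0,0,0.016,0,0,0],
    [0,0,0,0.02,0,0,0],
    [0,0,0,0.02,0,0,0],
  ],
)

```text
clock: 20.38
position: [556.4, 85.8, 168.9]
ee_rot: [0.995, -0.104, -0.001, 0.0]
contact_force: [0.7, 1.7, -0.6]
gripper_width: 18.9
grasp_force: 59.0
```

Call:
servo_tool(
  increments=[
    [0,0,0,0.004,0,0,0],
    [0,0,0,0.008,0,0,0],
    [0,0,0,0.012,0,0,0],
    [0,0,0,0.016,0,0,0],
    [0,0,0,0.02,0,0,0],
    [0,0,0,0.024,0,0,0],
    [0,0,0,0.024,0,0,0],
    [0,0,0,0.024,0,0,0],
  ],
)

```text
clock: 21.38
position: [556.8, 85.9, 145.5]
ee_rot: [0.995, -0.104, -0.0, 0.0]
contact_force: [0.1, 0.7, -1.4]
gripper_width: 19.0
grasp_force: 59.0
```

```bash
python3 look.py ins2; python3 -c "
from h import *
print(arm.read_state()['wrist_torque'])"
```

```text
[556.76762587  85.89257341 145.50054893] [ 0.06541176  0.72699962 -1.40412773] [ 9.94606824e-01 -1.03716531e-01 -3.35058922e-04  1.87298712e-04]
scene pin 0.5 [297.9 205.5]
scene pin_head 0.63 [298.8 189.4]
scene upper_bush 0.95 [294.9 203.3]
scene upper_bush 0.55 [117.9 256.2]
scene lower_bush 0.62 [294.5 214.8]
scene lower_bush 0.27 [119.7 256.3]
top pin 0.69 [259.2 194.8]
top pin 0.57 [257.5 202.5]
top upper_bush 0.93 [260.6 194. ]
top lower_bush 0.89 [258.4 195.8]
top lower_bush 0.28 [258.8 188.6]
[0.00725172 0.0449523  0.02200339]
```

View pics/ins2.png

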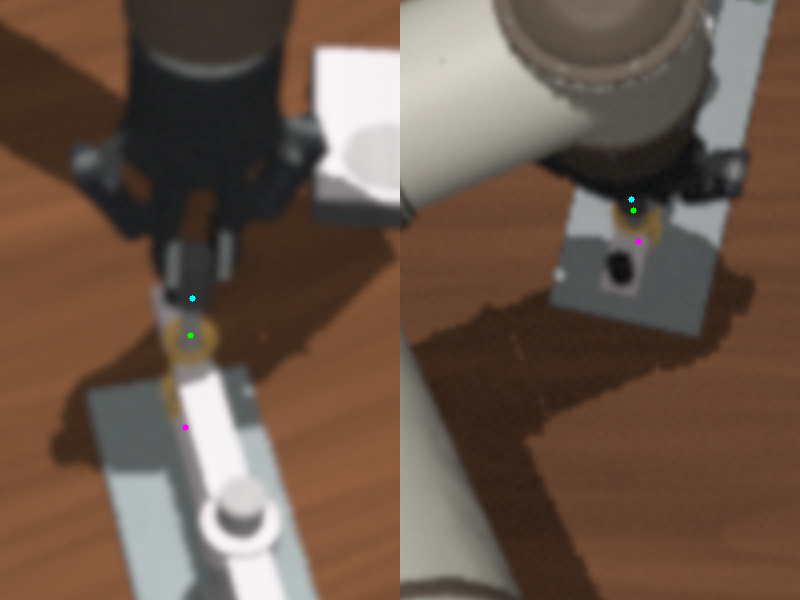

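The head sits above the upper mouth where predicted, (193,300). The vertical force is just the pin's weight and the tip is at about 24 mm. Handing it in.

```bash
python3 -c "
from bench import arm
print(arm.job_done())"
```

```text
the job is handed in; nothing more can be done
None
```

The job is handed in; no verdict came back. The swing arm is home against its stop, and the gripper holds the long pin through both bushings with its tip about 24 mm above the bench by the arm's pose (the tip itself was not visible); the other things were left untouched.

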